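# Unlatch a filter cartridge and snap it into the test base

## Task

Release the grey filter cartridge from the housing with the brass pipe ports by pressing in its black sprung tab and lifting it straight out, then, with the tab held in, push it down into the empty test base (the one on the dark bolted flange), tab on the side of the catch lip, until you feel it sit on the rubber seal, and let the tab spring out under the lip so that it is latched. Squeeze and push only as hard as needed, and leave the things lying around alone.

Things in the scene. Friction and masses are not known exactly. Their poses are not given: they have to be found in the camera images.
- cartridge: Loose grey block 40 (x) x 44 (y) x 86 (z) mm, 0.18 to 0.35 kg, upright; origin at the centre of its underside, z up. Lower edges rounded, radius 5 mm. The -x side carries the black sprung tab; the other side is a flat face at x = +20 mm. Above z = 40 mm the body reaches only from x = -9 to +20 mm, the tab standing free in front of it. Latched, its origin is 10 mm above the housing's origin.
- tab: The cartridge's black tab, 22 mm wide; origin at the middle of its outer pad face, cartridge (-20, 0, 68) mm when out; same axes. Free pad: cartridge z = 45 to 84 mm. It slides 7 mm inward (+x) to a stop; spring 5 N rising to 9 N, plus up to 4 N of hook friction while latched, so about 13 N frees it for sure; over 25 N on it breaks it.
- pinch (a point): Point on the cartridge, at (3.5, 0, 68) mm: midway between the two faces to pinch when the tab is fully in (tab pad at x = -13, flat back at x = +20 mm, 33 mm apart; 40 mm with the tab out). A pinch centred on the cartridge's origin instead jams it against the pocket wall before the hook is clear.
- hook (a point): Outer top edge of the tab's hook, at cartridge (-25, 0, 30) mm when the tab is out: the hook stands 5 mm out below the pad; its flat top catches under the housing's lip (3.5 mm overlap). Pulling on it while it is caught, or pushing the cartridge in without holding the tab in, takes more force than the housings allow.
- line_housing: Aluminium housing 74 x 61 x 50 mm with a brass pipe port on both y sides (124 mm over all); the cartridge starts latched in it. Origin on the work surface under the pocket's centre, axes as the seated cartridge's. Pocket mouth 43 x 47 mm (1.5 mm play each side), rim z = 50, rubber seal on its floor, top z = 7.2 mm, walls 6 to 7 mm. Over 20 N from the cartridge damages it.
- lip (a point): Inner lower edge of the piped housing's catch lip, at housing (-21.5, 0, 40) mm on its -x side; the lip is 10 mm high, up to the rim; the hook sits in the recess under it. A sprung ejector in the pocket floor pushes the seated cartridge up with 6 N, so the hook bears on the lip; freed, it pops up 6 mm (4.2 N there).
- test_base: Fixed, empty at first: same aluminium pocket, lip, seal, ejector as the piped housing, no ports, on a dark flange 104 x 92 x 5 mm with four bolts; origin on the work surface under the pocket's centre, axes as the cartridge's when seated: tab on the lip (-x) side. Its pocket is clamped 0 to 14 mm higher than the piped one; that height h is not measured. Over 20 N from the cartridge damages it.
- base_lip (a point): Base (-21.5, 0, 40) mm: inner lower edge of the base's lip if h = 0. The cartridge meets the ejector (4 N, 7 N at the seal; its weight helps) with its origin at 16+h mm, can latch below 10+h and meets the seal (8 N per mm, 3 mm thick, then hard) at 7.2+h: tab held in, press slowly until the seal is felt, then let the tab out; it springs up to 10+h against the lip.
- union: Bystander: brass pipe union, 54 mm wide, 48 mm high, loose; origin under its centre.
- tape_roll: Bystander: roll of seal tape lying flat, 61 mm, 14 mm high, loose; origin under its centre.
- spanner: Bystander: flat wrench 210 x 41 x 9 mm, loose, lying along y; origin under its centre.
- nipple: Bystander: small brass threaded nipple, 35 mm wide, 40 mm high, loose; origin under its centre.

How it is judged (in metres and radians):
On the way, in this order (a step that is already met when the one before it is completed fails the run):
1. the tab is pressed in while the cartridge is still in the piped housing (x of tab in the frame of cartridge above -0.018 m and z of cartridge in the frame of line_housing below 0.022 m), for 0.1 s.
2. the cartridge is lifted clear of the piped housing (z of cartridge in the frame of line_housing above 0.055 m), for 0.1 s.
At the end, for the whole second after the job is handed in: The cartridge stands latched in the test base, tab on the lip side: origin within 4 mm of the pocket's centre and less than 25.5 mm above the base's origin (as low as the latch allows), upright and lined up within 0.1 rad, tab sprung out to within 1 mm of its rest, at rest and released (horizontal distance between cartridge and test_base below 0.004 m and z of cartridge in the frame of test_base below 0.0255 m and angle between the x axis of cartridge and the x axis of test_base, either way round below 0.1 rad and angle between cartridge's own z axis and vertical below 0.1 rad and x of tab in the frame of cartridge below -0.019 m and x of tab in the frame of test_base below -0.01 m and linear speed of cartridge below 0.02 m/s); the robot touches nothing.
It fails at once if the cartridge or its tab is squeezed or pushed by the gripper with more than 25 N on the tab (contact force between the fingers and tab above 25 N).
It fails at once if the cartridge is forced against the piped housing with more than 20 N (contact force between cartridge and line_housing above 20 N).
It fails at once if the cartridge is forced against the test base with more than 20 N (contact force between cartridge and test_base above 20 N).
It fails at once if a bystander is moved more than 20 mm (distance of any of union, tape_roll, spanner, nipple from where it was at the start of the episode above 0.02 m).
It also fails if it takes over 48 s, if anything falls off the work surface, if the arm or the gripper's body presses on something with over 40 N, if the wrist force passes 120 N, or if a joint passes its speed limit or range.

## Robot

A 6-joint arm with a two-finger parallel gripper is mounted at the origin on a cart in front of the work surface, level with it; the furniture and walls round the work are solid. World frame = base frame: x ahead of the robot, y to its left, z up, the work surface at z = 0. Lengths are in m, angles in degrees, forces in N, time in s.
With the tool pointing down it reaches from about 0.4 to 0.825 m from the base axis. Payload 7 kg.
Tool frame: the origin (TCP) lies midway between the tips of the shut fingers; the grasp point (between the pads) lies 19 mm behind it; z points along the fingers, y is the line along which they close (so a half turn about z gives the same grasp; the last joint's range is limited). The gripper opens to 88 mm and grips with 3 to 60 N. Pads are 19 mm wide; open, the fingers measure 130 mm over their backs; the gripper's body (78 mm by 193 mm) begins 47 mm behind the grasp point.
Start: joints at [-51.56, 20.546, 0.682, 0, -70.136, -16.507], TCP at [0.252, -0.626, 0.227] pointing down, gripper open.
Joint ranges: [-176.03, 176.03], [-82.01, 121.73], [-58.28, 71.71], [-173.87, 95.51], [-174.79, -0.11], [-173.66, 173.66]. Speed limits (degrees/s): [136.94, 136.94, 172.46, 180, 180, 180].

## Interface

Orientations are given as [roll, pitch, yaw] about the fixed x, y, z axes, in that order (R = Rz(yaw) Ry(pitch) Rx(roll)).
In Python, from plant import ctrl gives the robot as it stands. The module is installed in compiled form; this text tells all that it offers.
- The arm moves only by the tool send_rows, never from a script. Its argument "plan" is a list that holds one entry, the list of rows, each a list of 6 numbers: the shift along the tool's x, y, z in cm, then the turn, a rotation vector about the tool's x, y, z in degrees. A call has 1 to 8 rows; each row is the pose to reach, as a shift and turn from the pose commanded when the call began, along the tool's axes at that moment; what a row does not reach only later rows make up. A row lasts 1/12 s, in which the tool goes at most 41.7 mm and 7.16 degrees, less where a joint would pass 70% of its speed; a pose out of reach is approached as far as the arm can. A call with a gripper value outside its range is refused whole. "fingers" is the opening, from 0 (shut) to 1 (fully open), set as the call begins (left out, the last holds). The fingers move at their own pace and stop on an object; the grip force is fixed at half the most. Time passes only in rows, so rows that repeat a pose let the fingers close. It gives the time, the measured TCP pose, the force, the opening and the grip force at its end, in the units of the state.
- ctrl.get_obs(): the state, without advancing time (a new reading comes with each control period).
- ctrl.snapshot(name): name is "side" or "top"; returns a dict with "img" (480x640x3 uint8, red, green, blue), "K" (3x3 intrinsics, pixels), "k1" (the pictures are not rectified: a ray, as slopes to the right and down, at radius r is drawn at 1 + k1 r^2 times it, then the intrinsics apply), "pose" (4x4, takes a point from camera to world coordinates). Camera axes: x right, y down, z forward; pixel columns grow to the right and rows downward; lengths in m; the calibration is good to about 2 mm. A picture is of the moment at which its call begins. There is no depth.
- ctrl.close_job(): hands the job in; it is judged then, once.
The state is a dict: "clock": time; "joint_pos": joint angles; "qvel": joint speeds; "tau": joint torques, N m; "tool_pos": TCP position; "orientation": TCP orientation; "force": force on the tool from outside, world axes, zero at the start; "moment": the same for the moment, N m; "opening": finger opening in m; "gripper_force": force on a finger pad.
Only numpy, scipy, OpenCV 4.12 (cv2) and the standard library are available. Lean on these libraries where they do the work, as an engineer would, in place of code of your own. Each camera call takes 0.05 s, during which the arm holds its last target. There are 200 camera calls.

## Working session

There is one attempt and no reset: what is moved stays moved. The work goes in short steps, Python scripts to look and compute and a tool call to move; the robot and the scene stay as the last step left them, time stands still between calls to the robot, and variables do not carry over. Pictures are saved under pics/ and viewed, at most 10 in all, crops included, and the job is handed in when it is done.

Besides the shell and the picture viewer there is one more tool, called as name(argument=value, ...) on one line, values as JSON. send_rows: Moves the arm, as the interface text tells. Its arguments: {"type":"object","properties":{"plan":{"type":"array","items":{"type":"array","items":{"type":"array","items":{"type":"number"}}}},"fingers":{"type":"number"}},"required":["plan"]}

```bash
mkdir -p pics
cat > h.py <<'E'
import numpy as np, cv2, pickle
from plant import ctrl
def ray(s,uv):
    K=s["K"];p=np.array([(uv[0]-K[0,2])/K[0,0],(uv[1]-K[1,2])/K[1,1]])
    q=p.copy()
    for _ in range(30): q=p/(1+s["k1"]*(q@q))
    T=s["pose"];return T[:3,3],T[:3,:3]@np.array([q[0],q[1],1.])
def onz(s,uv,z):
    o,d=ray(s,uv);return o+d*(z-o[2])/d[2]
def proj(s,P):
    T=s["pose"];c=T[:3,:3].T@(np.asarray(P)-T[:3,3]);q=c[:2]/c[2];q=q*(1+s["k1"]*(q@q))
    return np.array([s["K"][0,0]*q[0]+s["K"][0,2],s["K"][1,1]*q[1]+s["K"][1,2]])
def tri(s1,u1,s2,u2):
    o1,d1=ray(s1,u1);o2,d2=ray(s2,u2)
    a=np.linalg.lstsq(np.c_[d1,-d2],o2-o1,rcond=None)[0]
    p,q=o1+a[0]*d1,o2+a[1]*d2;return (p+q)/2,np.linalg.norm(p-q)
def snap(n,f):
    s=ctrl.snapshot(n);cv2.imwrite(f"pics/{f}.png",s["img"][:,:,::-1]);pickle.dump(s,open(f"{f}.pkl","wb"));return s
def load(f): return pickle.load(open(f"{f}.pkl","rb"))
E
python3 - <<'E'
from h import *
np.set_printoptions(precision=4,suppress=True)
print(ctrl.get_obs())
for n in("side","top"):
    s=snap(n,n+"0");print(s["K"],s["k1"],s["pose"])
E
```

```text
{'clock': 0.0, 'joint_pos': array([-51.5609,  20.5903,   0.6323,  -0.0202, -70.135 , -16.5073]), 'qvel': array([ 0.0596,  0.0554,  0.0646,  0.0671, -0.0555,  0.0012]), 'tau': array([ -0.0004, -58.2725,  29.3045,   6.9974,   0.0068,  -0.0002]), 'tool_pos': array([ 0.2519, -0.6257,  0.2256]), 'orientation': array([ 179.9054,   -0.0082, -158.0751]), 'force': array([ 0.2851, -0.1059, -0.7125]), 'moment': array([-0.0036,  0.034 ,  0.0349]), 'gripper_force': 0.0, 'opening': 0.08775102735826577}
[[475.5082   0.     318.8734]
 [  0.     475.5082 245.4899]
 [  0.       0.       1.    ]] -0.10639751986572388 [[-0.9995 -0.0089  0.0302  0.501 ]
 [-0.0299  0.5669 -0.8232  0.7088]
 [-0.0098 -0.8237 -0.5669  0.557 ]
 [ 0.      0.      0.      1.    ]]
[[559.104    0.     319.5589]
 [  0.     559.104  243.9718]
 [  0.       0.       1.    ]] -0.1413610705044101 [[ 0.0225 -0.9856  0.1677  0.3567]
 [-0.9997 -0.0207  0.0128 -0.0102]
 [-0.0091 -0.1679 -0.9858  0.9524]
 [ 0.      0.      0.      1.    ]]
```

View pics/top0.png

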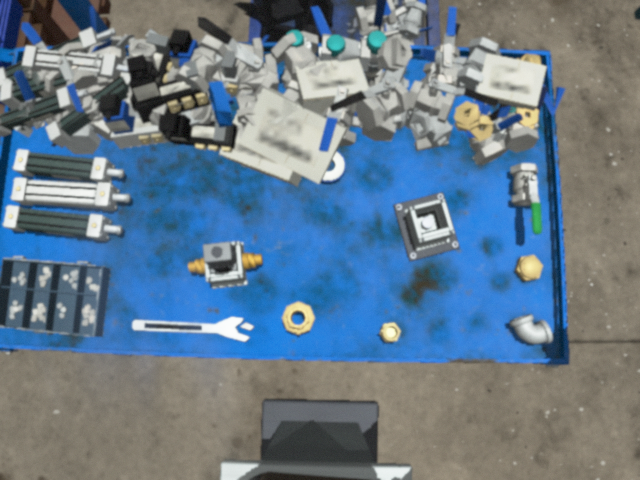

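View pics/side0.png

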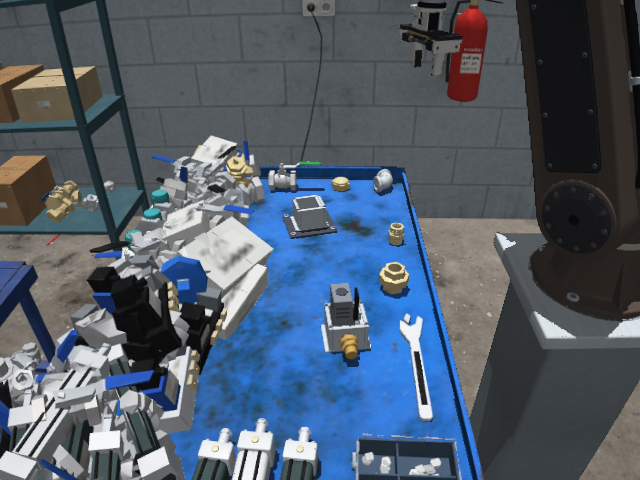

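The top view shows the cartridge in the piped housing at about (222,262) and the test base at (428,226). In the side view they are at (345,320) and (311,215), and the tab is dark, near (357,300). I'll enlarge both.

Run:
```python
from h import *
t=load("top0")["img"];s=load("side0")["img"]
def c(im,u,v,w,h): return cv2.resize(im[v:v+h,u:u+w],(400,300),interpolation=cv2.INTER_CUBIC)
a=np.vstack([np.hstack([c(t,184,233,80,60),c(t,388,190,80,60)]),np.hstack([c(s,300,272,100,90)[:, :],c(s,271,185,80,60)])])
cv2.imwrite("pics/crops.png",a[:,:,::-1])
```

```text
(no output)
```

View pics/crops.png

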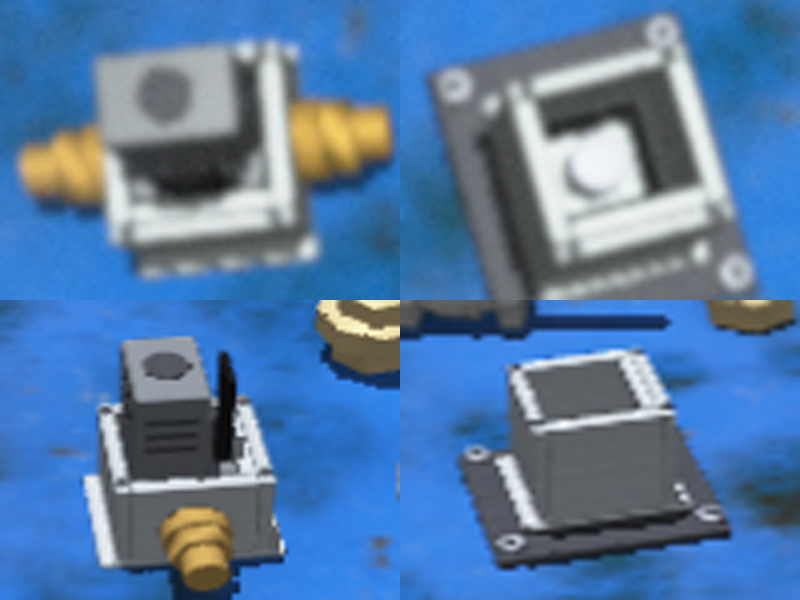

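Run:
```python
from h import *
t=load("top0")["img"];s=load("side0")["img"]
def c(im,u,v,k=8,w=50,h=75):
    a=cv2.resize(im[v:v+h,u:u+w],(w*k,h*k),interpolation=cv2.INTER_LANCZOS4)
    for i in range(0,w,10): a[::4,i*k]=(255,0,0)
    for i in range(0,h,10): a[i*k,::4]=(255,0,0)
    return a
cv2.imwrite("pics/ct.png",np.hstack([c(t,200,230),c(t,404,188)])[:,:,::-1])
cv2.imwrite("pics/cs.png",np.hstack([c(s,322,280),c(s,287,185)])[:,:,::-1])
```

```text
(no output)
```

View pics/ct.png

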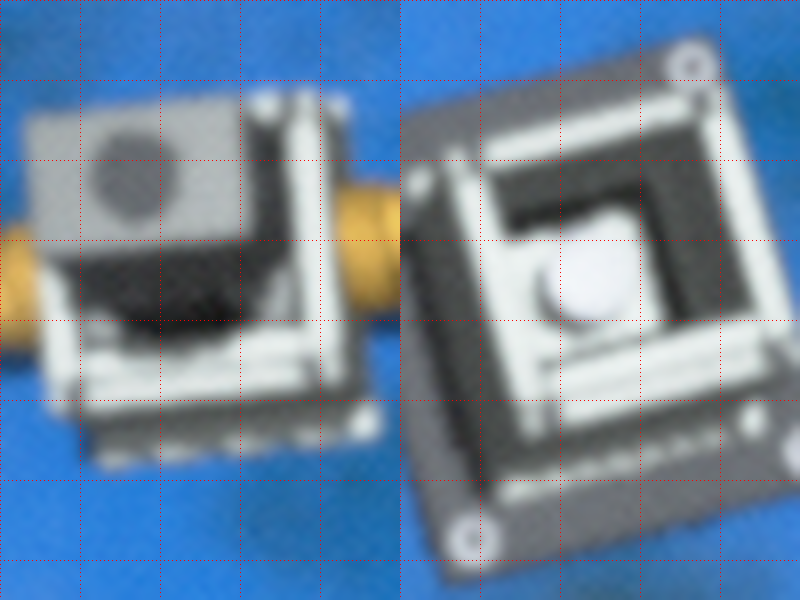

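View pics/cs.png

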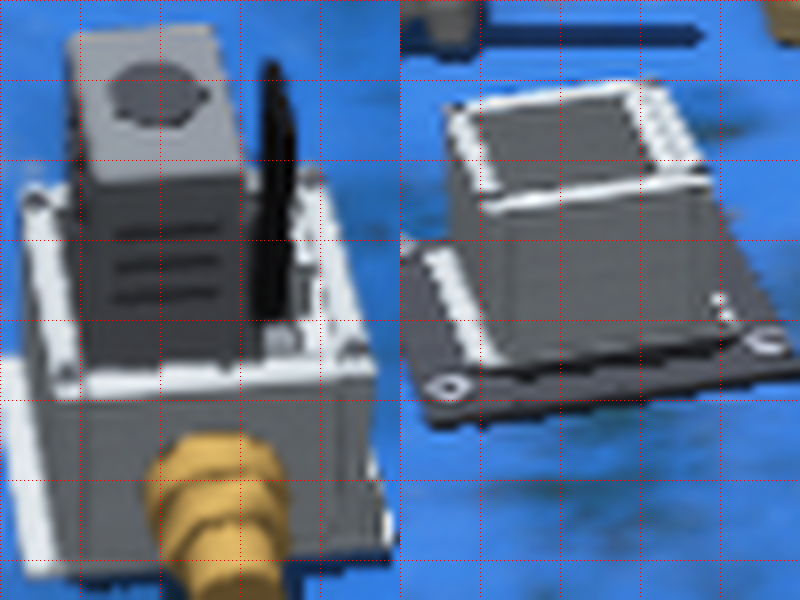

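```bash
cat > m.py <<'E'
from h import *
np.set_printoptions(precision=4,suppress=True)
t=load("top0");s=load("side0")
def o(c,u,v,off=0): return ((c[0]-off+.5)/8-.5+u,(c[1]+.5)/8-.5+v)
def go(n,T,S,to,so,off,zs):
    P=[]
    for a,b in zip(T,S):
        p,e=tri(t,o(a,*to,off),s,o(b,*so,off));P.append(p);print(n,p,"gap",round(e,4), onz(t,o(a,*to,off),zs)[:2],onz(s,o(b,*so,off),zs)[:2])
    P=np.array(P);print(" centre",P.mean(0),"edges",np.linalg.norm(P-np.roll(P,-1,0),axis=1))
    # order TL(+x+y) TR(+x-y) BR(-x-y) BL(-x+y)
    for Q in(P,np.array([onz(t,o(a,*to,off),zs) for a in T]),np.array([onz(s,o(b,*so,off),zs) for b in S])):
        x=Q[0]+Q[1]-Q[2]-Q[3];y=Q[0]+Q[3]-Q[1]-Q[2];print("  c",Q.mean(0),"yaw x,y",np.degrees(np.arctan2(x[1],x[0])),np.degrees(np.arctan2(-y[0],y[1])),"size",np.linalg.norm(x[:2])/2,np.linalg.norm(y[:2])/2)
go("cart",[(25,118),(243,95),(252,240),(38,258)],[(95,182),(68,38),(210,25),(243,170)],(200,230),(322,280),0,.096)
go("rim",[(452,155),(712,92),(790,345),(535,438)],[(492,210),(447,107),(660,80),(712,180)],(404,188),(287,185),400,.055)
go("flange",[(375,112),(715,38),(840,478),(450,580)],[(432,428),(300,240),(300,240),(800,370)],(404,188),(287,185),400,.005)
E
python3 m.py
python3 - <<'E'
from h import *
o=ctrl.get_obs();print(o["tool_pos"],o["orientation"])
E
```

```text
cart [0.499  0.1841 0.0949] gap 0.0017 [0.498  0.1839] [0.4999 0.1851]
cart [0.5045 0.1413 0.0939] gap 0.0015 [0.5034 0.141 ] [0.5052 0.1438]
cart [0.4765 0.138  0.0945] gap 0.0029 [0.4749 0.1379] [0.478  0.1394]
cart [0.4717 0.18   0.0945] gap 0.0021 [0.4704 0.1798] [0.4728 0.1814]
 centre [0.4879 0.1608 0.0945] edges [0.0431 0.0282 0.0423 0.0277]
  c [0.4879 0.1608 0.0945] yaw x,y 7.729537230443946 6.987243821249455 size 0.0279292266369871 0.04269584923131837
  c [0.4867 0.1606 0.096 ] yaw x,y 7.420564249707033 6.69396003081765 size 0.028294605601493522 0.04268486664393501
  c [0.489  0.1624 0.096 ] yaw x,y 8.552887617937241 7.236973273658544 size 0.027437501919610138 0.04202379748013842
rim [ 0.5747 -0.1466  0.0552] gap 0.0004 [ 0.5745 -0.1466] [ 0.5749 -0.1471]
rim [ 0.59   -0.2011  0.0555] gap 0.0017 [ 0.5892 -0.2011] [ 0.5909 -0.2024]
rim [ 0.5344 -0.2158  0.0568] gap 0.0026 [ 0.5361 -0.2164] [ 0.5332 -0.2185]
rim [ 0.5167 -0.1635  0.0547] gap 0.0022 [ 0.5155 -0.1633] [ 0.5178 -0.1634]
 centre [ 0.5539 -0.1817  0.0555] edges [0.0566 0.0575 0.0552 0.0603]
  c [ 0.5539 -0.1817  0
[... 478 characters left out ...]
] [ 0.6357 -0.2149]
flange [ 0.581  -0.2433 -0.0193] gap 0.1183 [ 0.517  -0.2383] [ 0.6357 -0.2149]
flange [ 0.4938 -0.1538  0.0018] gap 0.0005 [ 0.4931 -0.1533] [ 0.4941 -0.1488]
 centre [ 0.574  -0.1874 -0.0054] edges [0.0815 0.0578 0.1267 0.1033]
  c [ 0.574  -0.1874 -0.0054] yaw x,y 16.884860615749773 35.450573819872034 size 0.07655989977588333 0.10107988849925278
  c [ 0.5551 -0.1854  0.005 ] yaw x,y 11.713071902021394 14.848222275115464 size 0.10223515920850264 0.08289710628915427
  c [ 0.589  -0.1745  0.005 ] yaw x,y 17.003894530093646 49.12313952115428 size 0.050442303954210885 0.12350509426966512
[ 0.25193641 -0.62573858  0.22574458] [ 1.79915164e+02 -7.73478006e-03 -1.58073718e+02]
```

```bash
cat >> m.py <<'E'
go("inner",[(488,170),(705,115),(755,315),(537,372)],[(500,192),(475,112),(628,97),(655,178)],(404,188),(287,185),400,.055)
E
python3 m.py | tail -8
cat > to.py <<'E'
import sys;from h import *
from scipy.spatial.transform import Rotation as R
np.set_printoptions(precision=4,suppress=True)
x,y,z,yaw=map(float,sys.argv[1:5]);o=ctrl.get_obs()
M=R.from_euler("xyz",o["orientation"],degrees=True);G=R.from_euler("xyz",[180,0,yaw],degrees=True)
print("t",o["clock"],"shift cm",M.inv().apply(np.array([x,y,z])-o["tool_pos"])*100,"turn",(M.inv()*G).as_rotvec(degrees=True),"pos",o["tool_pos"],o["orientation"],"F",o["force"],o["moment"],o["opening"],o["gripper_force"])
E
python3 to.py 0.45 -0.2 0.23 -120; python3 to.py 0.486 0.1605 0.2 -82.7
```

```text
inner [ 0.5722 -0.154   0.0561] gap 0.002 [ 0.5715 -0.1541] [ 0.5734 -0.1564]
inner [ 0.5836 -0.1994  0.0553] gap 0.0012 [ 0.5843 -0.1995] [ 0.583  -0.1997]
inner [ 0.542  -0.2092  0.0548] gap 0.0006 [ 0.5422 -0.2092] [ 0.5417 -0.2086]
inner [ 0.5311 -0.1641  0.0547] gap 0.0036 [ 0.5293 -0.1638] [ 0.5329 -0.1643]
 centre [ 0.5572 -0.1817  0.0552] edges [0.0468 0.0428 0.0464 0.0423]
  c [ 0.5572 -0.1817  0.0552] yaw x,y 13.543548423076908 13.750309700469437 size 0.04254779266402387 0.046596937829081544
  c [ 0.5568 -0.1817  0.055 ] yaw x,y 12.9738544798982 15.81700428903205 size 0.04326328602677927 0.04719628037114961
  c [ 0.5577 -0.1823  0.055 ] yaw x,y 11.589437950094625 11.850479625054177 size 0.04180368818205258 0.044768245795274476
t 0.1 shift cm [-34.2713  32.0989  -0.3826] turn [  0.0843   0.0207 -38.0737] pos [ 0.2519 -0.6257  0.2257] [ 179.9152   -0.0077 -158.0737] F [-0.2761  0.7491 -0.2165] [ 0.017  -0.0454  0.0347] 0.08775019228638972 0.0
t 0.1 shift cm [-51.0728  64.1925   2.6626] turn [  0.0773   0.0492 -75.3737] pos [ 0.2519 -0.6257  0.2257] [ 179.9152   -0.0077 -158.0737] F [-0.2761  0.7491 -0.2165] [ 0.017  -0.0454  0.0347] 0.08775019228638972 0.0
```

send_rows(plan=[[[-4.2, 4, 0, 0, 0, -5], [-8.5, 8, 0, 0, 0, -10], [-13, 12, 0, 0, 0, -15], [-17, 16, 0, 0, 0, -20], [-21, 20, -0.1, 0, 0, -25], [-26, 24, -0.2, 0, 0, -30], [-30, 28, -0.3, 0, 0, -34], [-34.3, 32.1, -0.4, 0, 0, -38]]], fingers=1)

```text
clock: 0.77
tool_pos: [0.3931, -0.3221, 0.2284]
orientation: [180.0, 0.0, -119.9]
force: [0.2, -0.1, -0.3]
opening: 0.0872
gripper_force: 0.0
```

```bash
python3 to.py 0.486 0.1605 0.17 -82.7
```

```text
t 0.7667 shift cm [-46.4721  15.9811   5.8512] turn [  0.0098   0.01   -37.1743] pos [ 0.3931 -0.3221  0.2284] [ 179.9877    0.0063 -119.8743] F [ 0.1627 -0.072  -0.2925] [ 0.0371 -0.1326  0.024 ] 0.0871927987792397 0.0
```

send_rows(plan=[[[-4, 1.4, 0, 0, 0, -4], [-8, 2.8, 0, 0, 0, -8], [-12, 4.1, 0.5, 0, 0, -12], [-16, 5.5, 1, 0, 0, -16], [-20, 6.9, 1.5, 0, 0, -20], [-24, 8.3, 2, 0, 0, -24], [-28, 9.6, 2.5, 0, 0, -28], [-32, 11, 3, 0, 0, -32]]])

```text
clock: 1.43
tool_pos: [0.4565, 0.0034, 0.1993]
orientation: [-180.0, 0.0, -87.9]
force: [1.2, -0.7, -0.1]
opening: 0.0875
gripper_force: 0.0
```

```bash
python3 to.py 0.486 0.1605 0.17 -82.7
```

```text
t 1.4333 shift cm [-15.585   -3.5386   2.9346] turn [-0.0272  0.0134 -5.1559] pos [0.4565 0.0034 0.1993] [-179.9734    0.0146  -87.8559] F [ 1.1732 -0.707  -0.0778] [-0.0438 -0.1101 -0.0323] 0.0874940259246102 0.0
```

send_rows(plan=[[[-4, -0.9, 0.7, 0, 0, -1.3], [-8, -1.8, 1.4, 0, 0, -2.6], [-12, -2.7, 2.2, 0, 0, -3.9], [-15.5, -3.5, 2.9, 0, 0, -5.2], [-15.5, -3.5, 2.9, 0, 0, -5.2], [-15.5, -3.5, 2.9, 0, 0, -5.2], [-15.5, -3.5, 2.9, 0, 0, -5.2]]])

```text
clock: 2.02
tool_pos: [0.486, 0.1573, 0.1699]
orientation: [179.9, -0.0, -82.8]
force: [0.3, -1.2, 0.2]
opening: 0.0873
gripper_force: 0.0
```

```bash
python3 to.py 0.486 0.1605 0.17 -82.7
python3 - <<'E'
from h import *
s=snap("top","t1");snap("side","s1")
a=s["img"][180:330,150:350];b=load("s1")["img"][200:350,260:460]
cv2.imwrite("pics/v1.png",cv2.resize(np.hstack([a,b]),(800,300),interpolation=cv2.INTER_CUBIC)[:,:,::-1])
E
```

```text
t 2.0167 shift cm [-0.3147 -0.0392 -0.0134] turn [ 0.0723 -0.036  -0.1378] pos [0.486  0.1573 0.1699] [179.9278  -0.036  -82.8377] F [ 0.3181 -1.2414  0.2195] [-0.0417  0.1186 -0.028 ] 0.08725027461648928 0.0
```

View pics/v1.png

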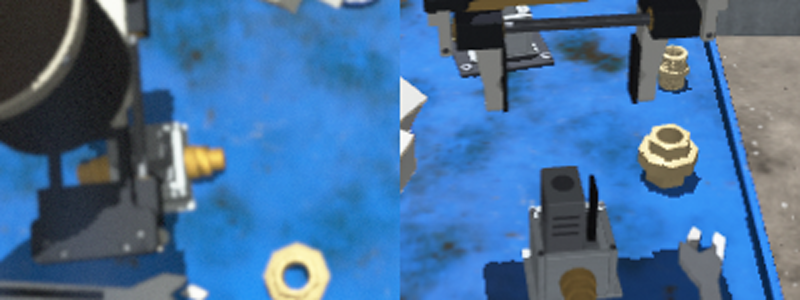

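The fingers straddle the cartridge in the side view: left inner tip near (314,254), right near (374,250), full-image pixels. I use that to check the camera against the arm.

Run:
```python
from h import *
s=load("s1");p=np.array([.486,.1573,.1699]);y=np.array([-.992,-.125,0]);x=np.array([.125,-.992,0])
for k in(1,-1):
  for w in(1,-1): print(k,w,proj(s,p+k*.0436*y+w*.0095*x))
g=s["img"].astype(int).sum(2)
for v in(246,248,250,252): print(v,g[v,296:392].tolist())
```

```text
1 1 [372.81842206 244.29742238]
1 -1 [375.35437444 251.87550472]
-1 1 [312.49567751 248.08117477]
-1 -1 [313.64618576 255.83215418]
246 [389, 371, 347, 344, 342, 320, 329, 356, 366, 367, 369, 365, 366, 368, 367, 220, 63, 137, 264, 311, 319, 329, 345, 368, 390, 402, 411, 415, 416, 412, 419, 422, 429, 431, 431, 429, 428, 426, 423, 418, 427, 436, 431, 429, 429, 429, 435, 438, 440, 441, 441, 445, 444, 442, 445, 449, 448, 451, 450, 447, 446, 443, 441, 439, 445, 445, 441, 437, 435, 431, 425, 426, 426, 427, 426, 424, 420, 412, 229, 53, 60, 62, 102, 301, 362, 366, 366, 366, 369, 369, 368, 379, 436, 436, 441, 443]
248 [433, 424, 417, 409, 411, 389, 363, 358, 368, 369, 364, 367, 366, 368, 365, 222, 64, 155, 293, 336, 331, 322, 326, 337, 349, 364, 377, 388, 397, 405, 415, 427, 434, 431, 427, 421, 429, 440, 443, 442, 439, 432, 436, 439, 435, 440, 444, 444, 447, 450, 455, 452, 457, 460, 460, 460, 460, 464, 464, 459, 455, 452, 448, 451, 454, 461, 467, 461, 452, 450, 452, 450, 445, 443, 445, 442, 447, 449, 393, 191, 57, 63, 100, 317, 367, 366, 368, 364, 366, 365, 366, 396, 434, 437, 437, 435]
250 [
[... 261 characters left out ...]
2, 462, 461, 461, 462, 464, 463, 455, 442, 439, 438, 439, 438, 441, 437, 446, 449, 450, 452, 450, 448, 452, 455, 454, 450, 447, 442, 322, 138, 61, 212, 337, 335, 350, 357, 348, 379, 383, 402, 433, 441, 443, 443, 441]
252 [457, 449, 440, 443, 439, 429, 393, 365, 366, 366, 367, 368, 367, 367, 366, 223, 67, 105, 275, 348, 366, 387, 387, 374, 371, 378, 382, 393, 398, 406, 415, 426, 430, 434, 434, 432, 431, 429, 432, 435, 437, 437, 435, 433, 437, 438, 442, 442, 443, 443, 439, 436, 442, 446, 459, 464, 463, 459, 451, 443, 432, 436, 437, 442, 447, 446, 447, 445, 442, 442, 447, 439, 434, 438, 442, 452, 454, 452, 454, 453, 452, 452, 452, 445, 446, 445, 443, 444, 444, 442, 438, 440, 444, 440, 441, 443]
```

send_rows(plan=[[[-0.3, 0, 2.5, 0, 0, 0], [-0.3, 0, 5, 0, 0, 0], [-0.3, 0, 7.5, 0, 0, 0], [-0.3, 0, 9.5, 0, 0, 0], [-0.3, 0, 11, 0, 0, 0], [-0.3, 0, 11, 0, 0, 0]]], fingers=0.7)

```text
clock: 2.62
tool_pos: [0.4845, 0.1581, 0.058]
orientation: [179.8, -0.1, -83.0]
force: [-1.1, 0.3, 0.3]
opening: 0.0616
gripper_force: 0.0
```

```bash
python3 to.py 0.486 0.1605 0.0595 -82.7
python3 - <<'E'
from h import *
b=snap("side","s2")["img"][265:365,290:400]
cv2.imwrite("pics/v2.png",cv2.resize(b,(660,600),interpolation=cv2.INTER_CUBIC)[:,:,::-1])
E
```

```text
t 2.6167 shift cm [-0.217  -0.1778 -0.1507] turn [ 0.2287 -0.1089 -0.3073] pos [0.4845 0.1581 0.058 ] [179.7716  -0.1095 -83.0071] F [-1.069   0.2778  0.3415] [-0.0319  0.2208  0.0009] 0.06159944962284678 0.0
```

View pics/v2.png

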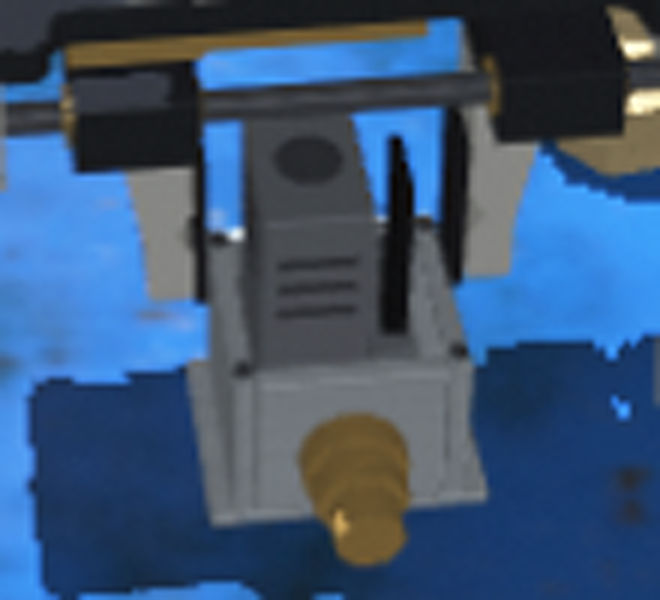

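The side view at (290..400, 265..365) shows the open fingers either side of the cartridge: body u 331–352, tab about u 356, pads at about 324 and 365. The side camera agrees with the arm to under 1 px, so I'll use its x. Next I shift slightly and close in stages.

send_rows(plan=[[[-0.2, -0.25, -0.1, 0, 0, 0], [-0.2, -0.25, -0.1, 0, 0, 0], [-0.2, -0.25, -0.1, 0, 0, 0], [-0.2, -0.25, -0.1, 0, 0, 0]]], fingers=0.56)

```text
clock: 3.0
tool_pos: [0.4886, 0.1629, 0.0623]
orientation: [-179.9, 0.0, -82.9]
force: [-1.7, -0.3, 1.4]
opening: 0.0495
gripper_force: 0.6
```

```bash
python3 to.py 0.4867 0.1605 0.0595 -82.7
python3 - <<'E'
from h import *
b=snap("side","s3");g=b["img"].astype(int)
for v in(298,302,306,310):
  print(v,[(int(u),int(g[v,u].sum()),int(g[v,u,2]-g[v,u,0])) for u in range(322,372)])
E
```

```text
t 3.0 shift cm [0.217  0.2166 0.2831] turn [-0.0632  0.0495 -0.1779] pos [0.4886 0.1629 0.0623] [-179.9368    0.0496  -82.8779] F [-1.7487 -0.3129  1.4224] [ 0.0448  0.5726 -0.0074] 0.049525632003039416 0.6111770309507847
298 [(322, 402, -1), (323, 261, 0), (324, 102, 3), (325, 128, 31), (326, 367, 147), (327, 432, 169), (328, 429, 169), (329, 353, 125), (330, 198, 45), (331, 137, 6), (332, 179, 8), (333, 209, 8), (334, 216, 8), (335, 213, 8), (336, 215, 7), (337, 210, 8), (338, 213, 8), (339, 214, 9), (340, 213, 8), (341, 214, 7), (342, 213, 8), (343, 211, 7), (344, 213, 8), (345, 212, 9), (346, 214, 7), (347, 212, 8), (348, 213, 8), (349, 216, 8), (350, 215, 8), (351, 251, 40), (352, 423, 161), (353, 399, 165), (354, 199, 83), (355, 46, 1), (356, 47, 2), (357, 48, 2), (358, 53, 2), (359, 66, 3), (360, 71, 2), (361, 224, 0), (362, 338, -2), (363, 389, -2), (364, 399, -1), (365, 401, -2), (366, 402, -1), (367, 396, -1), (368, 399, -1), (369, 399, -2), (370, 422, 108), (371, 428, 171)]
302 [(322, 260, -1), (323, 118, 1), (324, 67, 3), (325, 146, 20), (326, 444, 98), (327, 492, 131), (
[... 1504 characters left out ...]
(326, 263, 8), (327, 320, 10), (328, 324, 10), (329, 285, 10), (330, 209, 8), (331, 164, 6), (332, 165, 6), (333, 208, 7), (334, 229, 9), (335, 232, 9), (336, 208, 7), (337, 190, 7), (338, 206, 7), (339, 215, 8), (340, 225, 8), (341, 232, 7), (342, 234, 8), (343, 232, 9), (344, 227, 8), (345, 229, 8), (346, 232, 8), (347, 232, 8), (348, 229, 8), (349, 233, 8), (350, 229, 8), (351, 223, 8), (352, 209, 8), (353, 126, 5), (354, 52, 3), (355, 44, 1), (356, 46, 1), (357, 53, 2), (358, 60, 3), (359, 67, 2), (360, 170, 3), (361, 354, -1), (362, 393, -1), (363, 389, -2), (364, 384, -1), (365, 388, 10), (366, 390, 14), (367, 386, 15), (368, 379, 50), (369, 352, 113), (370, 360, 144), (371, 386, 162)]
```

send_rows(plan=[[[0.2, 0.14, 0.2, 0, 0, 0], [0.2, 0.14, 0.2, 0, 0, 0], [0.2, 0.14, 0.2, 0, 0, 0], [0.2, 0.14, 0.2, 0, 0, 0], [0.2, 0.14, 0.2, 0, 0, 0], [0.2, 0.14, 0.2, 0, 0, 0]]])

```text
clock: 3.55
tool_pos: [0.4873, 0.1606, 0.0593]
orientation: [-180.0, -0.0, -82.9]
force: [-0.6, -0.4, 1.2]
opening: 0.0491
gripper_force: 0.0
```

```bash
python3 to.py 0.4873 0.1607 0.0595 -82.7;python3 to.py 0.4873 0.1607 0.0595 -82.7
```

```text
t 3.55 shift cm [-0.009  -0.0031 -0.0166] turn [-0.0009 -0.0013 -0.1655] pos [0.4873 0.1606 0.0593] [-179.9991   -0.0013  -82.8655] F [-0.5997 -0.3653  1.1554] [-0.0364  0.1197 -0.0026] 0.049129441112955745 0.0
t 3.55 shift cm [-0.009  -0.0031 -0.0166] turn [-0.0009 -0.0013 -0.1655] pos [0.4873 0.1606 0.0593] [-179.9991   -0.0013  -82.8655] F [-0.5997 -0.3653  1.1554] [-0.0364  0.1197 -0.0026] 0.049129441112955745 0.0
```

send_rows(plan=[[[0, 0, 0, 0, 0, 0], [0, 0, 0, 0, 0, 0], [0, 0, 0, 0, 0, 0]]], fingers=0.5)

```text
clock: 3.8
tool_pos: [0.4867, 0.1604, 0.0592]
orientation: [179.9, -0.0, -82.9]
force: [-1.7, 0.7, 1.6]
opening: 0.0442
gripper_force: 1.3
```

send_rows(plan=[[[0, 0, 0, 0, 0, 0], [0, 0, 0, 0, 0, 0], [0, 0, 0, 0, 0, 0]]], fingers=0.45)

```text
clock: 4.05
tool_pos: [0.4868, 0.1603, 0.0592]
orientation: [180.0, -0.0, -82.9]
force: [-2.6, 0.1, 1.3]
opening: 0.0398
gripper_force: 4.9
```

send_rows(plan=[[[0, 0, 0, 0, 0, 0], [0, 0, 0, 0, 0, 0], [0, 0, 0, 0, 0, 0]]], fingers=0.42)

```text
clock: 4.3
tool_pos: [0.4875, 0.1607, 0.0596]
orientation: [-180.0, 0.0, -82.9]
force: [-2.2, -0.8, 3.4]
opening: 0.037
gripper_force: 5.6
```

send_rows(plan=[[[0, 0, 0, 0, 0, 0], [0, 0, 0, 0, 0, 0], [0, 0, 0, 0, 0, 0]]], fingers=0.395)

```text
clock: 4.55
tool_pos: [0.4875, 0.1608, 0.0595]
orientation: [-180.0, 0.0, -82.9]
force: [-1.9, -0.3, 3.7]
opening: 0.0349
gripper_force: 7.1
```

send_rows(plan=[[[0, 0, 0, 0, 0, 0], [0, 0, 0, 0, 0, 0], [0, 0, 0, 0, 0, 0]]], fingers=0.385)

```text
clock: 4.8
tool_pos: [0.4877, 0.1608, 0.0596]
orientation: [-180.0, 0.0, -82.9]
force: [-0.9, 0.8, 3.7]
opening: 0.0338
gripper_force: 8.2
```

send_rows(plan=[[[0, 0, 0, 0, 0, 0], [0, 0, 0, 0, 0, 0], [0, 0, 0, 0, 0, 0]]], fingers=0.377)

```text
clock: 5.05
tool_pos: [0.4878, 0.1609, 0.0596]
orientation: [-179.9, 0.0, -82.9]
force: [0.6, 0.6, 3.1]
opening: 0.0334
gripper_force: 9.3
```

send_rows(plan=[[[0, 0, 0, 0, 0, 0], [0, 0, 0, 0, 0, 0], [0, 0, 0, 0, 0, 0]]], fingers=0.374)

```text
clock: 5.3
tool_pos: [0.4878, 0.1609, 0.0596]
orientation: [-179.9, 0.0, -82.9]
force: [2.2, -0.2, 3.7]
opening: 0.0329
gripper_force: 11.0
```

send_rows(plan=[[[0, 0, 0, 0, 0, 0], [0, 0, 0, 0, 0, 0], [0, 0, 0, 0, 0, 0]]], fingers=0.371)

```text
clock: 5.55
tool_pos: [0.4877, 0.1609, 0.0596]
orientation: [-179.9, 0.0, -82.9]
force: [1.9, 0.9, 2.7]
opening: 0.033
gripper_force: 22.0
```

Run:
```python
from h import *
o=ctrl.get_obs();print(o)
b=snap("side","s4")["img"][275:345,310:390]
cv2.imwrite("pics/v3.png",cv2.resize(b,(640,560),interpolation=cv2.INTER_CUBIC)[:,:,::-1])
# dark top-disc centre: before vs now
for n in("s2","s4"):
  g=load(n)["img"].astype(int)
  print(n,[int(g[v,337:346].sum()/9) for v in range(276,306)])
```

```text
{'clock': 5.55, 'joint_pos': array([ 4.01926319e+01,  1.55789044e+01, -3.17246896e+01,  1.69491152e-02,
       -4.26377763e+01, -3.30642352e+01]), 'qvel': array([ 0.06986517, -0.03688033, -0.03559901, -0.24023287, -0.08457473,
        0.01866793]), 'tau': array([ 3.52715151e-01, -4.11882412e+01,  1.81912315e+01,  3.76100957e+00,
       -1.02030728e+00,  6.91093919e-04]), 'tool_pos': array([0.4877185 , 0.16086056, 0.05956968]), 'orientation': array([-1.79944595e+02,  2.23542593e-02, -8.28591297e+01]), 'force': array([1.94235706, 0.86334694, 2.69261418]), 'moment': array([ 0.12992806, -1.11671938,  0.02908803]), 'gripper_force': 22.036758363246918, 'opening': 0.03297921096796959}
s2 [453, 454, 379, 153, 169, 209, 170, 160, 182, 212, 212, 198, 146, 125, 125, 126, 125, 125, 139, 179, 212, 212, 212, 213, 215, 240, 245, 233, 232, 232]
s4 [452, 453, 349, 151, 171, 202, 168, 160, 182, 212, 211, 196, 145, 128, 123, 125, 125, 126, 138, 184, 213, 211, 211, 212, 215, 245, 242, 231, 232, 231]
```

send_rows(plan=[[[0, 0, 0, 0, 0, 0], [0, 0, -0.1, 0, 0, 0], [0, 0, -0.2, 0, 0, 0], [0, 0, -0.4, 0, 0, 0], [0, 0, -0.6, 0, 0, 0], [0, 0, -0.6, 0, 0, 0]]], fingers=0.373)

```text
clock: 6.1
tool_pos: [0.4866, 0.1602, 0.0653]
orientation: [179.9, -0.0, -82.9]
force: [1.3, 0.3, 3.0]
opening: 0.0329
gripper_force: 14.7
```

send_rows(plan=[[[0, 0, -0.3, 0, 0, 0], [0, 0, -0.6, 0, 0, 0], [0, 0, -1, 0, 0, 0], [0, 0, -1.5, 0, 0, 0], [0, 0, -1.5, 0, 0, 0]]])

```text
clock: 6.52
tool_pos: [0.487, 0.1605, 0.0811]
orientation: [180.0, 0.0, -82.9]
force: [0.7, -0.2, -2.7]
opening: 0.0328
gripper_force: 14.6
```

send_rows(plan=[[[0, 0, -1, 0, 0, 0], [0, 0, -2, 0, 0, 0], [0, 0, -3, 0, 0, 0], [0, 0, -4, 0, 0, 0], [0, 0, -5, 0, 0, 0], [0, 0, -6, 0, 0, 0], [0, 0, -6, 0, 0, 0], [0, 0, -6, 0, 0, 0]]])

```text
clock: 7.18
tool_pos: [0.4874, 0.1609, 0.1411]
orientation: [-179.9, 0.1, -82.9]
force: [0.0, -0.2, -2.4]
opening: 0.033
gripper_force: 14.5
```

```bash
python3 to.py 0.557 -0.1817 0.14 -75
python3 - <<'E'
from h import *
b=snap("side","s5")["img"][200:350,250:450]
cv2.imwrite("pics/v4.png",cv2.resize(b,(800,600),interpolation=cv2.INTER_CUBIC)[:,:,::-1])
E
```

```text
t 7.1833 shift cm [34.8536 -2.6498  0.0799] turn [-0.0761  0.0503 -7.8698] pos [0.4874 0.1609 0.1411] [-179.9275    0.0554  -82.8698] F [ 0.0071 -0.1585 -2.4141] [ 0.0101  0.1363 -0.0201] 0.03304652237710572 14.528808295726776
```

View pics/v4.png

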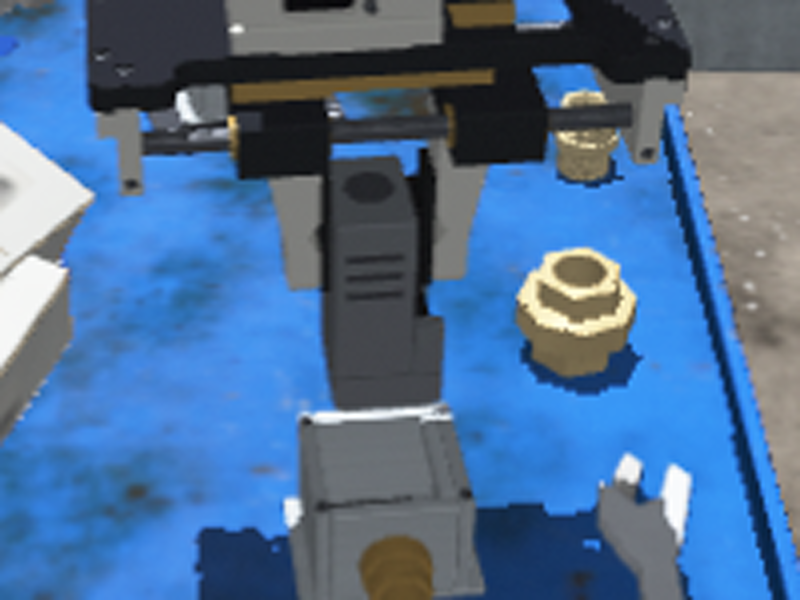

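The cartridge is in the grip, clear of the piped housing: underside near (385,400) in the crop, housing rim near (385,415), pads on tab and back. Before carrying, I refine the base's yaw and centre from the flange bolts and the rim in the starting top view.

```bash
cat > b.py <<'E'
from h import *
np.set_printoptions(precision=4,suppress=True)
t=load("top0");g=cv2.cvtColor(t["img"],cv2.COLOR_RGB2GRAY).astype(float)
B=[]
for u,v in[(399,207),(440,196),(455,244),(413,255)]:
    w=g[v-5:v+6,u-5:u+6];m=np.clip(w-130,0,None);yy,xx=np.mgrid[v-5:v+6,u-5:u+6]
    c=((m*xx).sum()/m.sum(),(m*yy).sum()/m.sum());B.append(onz(t,c,.007));print(c,B[-1])
B=np.array(B);x=B[0]+B[1]-B[2]-B[3];y=B[0]+B[3]-B[1]-B[2]
print("bolt centre",B.mean(0),"yaw",np.degrees(np.arctan2(x[1],x[0])),np.degrees(np.arctan2(-y[0],y[1])),"size",np.linalg.norm(x)/2,np.linalg.norm(y)/2,"diag centres",(B[0]+B[2])/2,(B[1]+B[3])/2)
# inner mouth, rays at z=.0565
def o(c): return ((c[0]-400+.5)/8-.5+404,(c[1]+.5)/8-.5+188)
E
python3 b.py
```

```text
(np.float64(399.0833333333333), np.float64(206.73782051282052)) [ 0.5861 -0.1347  0.007 ]
(np.float64(439.65176784523015), np.float64(198.0633755837225)) [ 0.6034 -0.2062  0.007 ]
(np.float64(454.5847887323944), np.float64(243.95718309859154)) [ 0.5224 -0.231   0.007 ]
(np.float64(412.93111992071357), np.float64(255.00495540138752)) [ 0.5017 -0.1584  0.007 ]
bolt centre [ 0.5534 -0.1826  0.007 ] yaw 16.32010114345186 14.791205797337858 size 0.08613388497872373 0.07448613812524214 diag centres [ 0.5542 -0.1828  0.007 ] [ 0.5525 -0.1823  0.007 ]
```

send_rows(plan=[[[3.5, -0.3, 0, 0, 0, -0.8], [7, -0.5, 0, 0, 0, -1.6], [10.5, -0.8, 0, 0, 0, -2.4], [14, -1, 0, 0, 0, -3.2], [17.5, -1.3, 0, 0, 0, -4], [21, -1.6, 0, 0, 0, -4.8], [24.5, -1.9, 0, 0, 0, -5.6], [28, -2.1, 0, 0, 0, -6.4]]])

```text
clock: 7.9
tool_pos: [0.5425, -0.1164, 0.1395]
orientation: [179.9, 0.0, -76.4]
force: [1.8, -0.3, -2.4]
opening: 0.033
gripper_force: 14.5
```

```bash
python3 to.py 0.5612 -0.1811 0.12 -74.7
```

```text
t 7.9 shift cm [ 6.7299 -0.3052  1.946 ] turn [ 0.0811  0.0185 -1.725 ] pos [ 0.5425 -0.1164  0.1395] [179.9186   0.0172 -76.425 ] F [ 1.8428 -0.2512 -2.363 ] [ 0.0737 -0.0271 -0.0006] 0.033010247794749224 14.541599303483963
```

send_rows(plan=[[[2, -0.1, 0.5, 0, 0, -0.6], [4, -0.2, 1, 0, 0, -1.2], [6, -0.3, 1.5, 0, 0, -1.7], [6.7, -0.3, 1.9, 0, 0, -1.7], [6.7, -0.3, 1.9, 0, 0, -1.7], [6.7, -0.3, 1.9, 0, 0, -1.7], [6.7, -0.3, 1.9, 0, 0, -1.7], [6.7, -0.3, 1.9, 0, 0, -1.7]]])

```text
clock: 8.57
tool_pos: [0.5614, -0.1783, 0.1216]
orientation: [-180.0, 0.0, -74.7]
force: [0.1, 0.5, -1.5]
opening: 0.0328
gripper_force: 14.5
```

```bash
python3 to.py 0.5612 -0.1811 0.12 -74.7
python3 - <<'E'
from h import *
s=snap("side","s6");t=snap("top","t6")
b=cv2.resize(s["img"][165:240,275:340],(520,600),interpolation=cv2.INTER_CUBIC)
for i in range(0,65,10): b[::4,i*8]=(255,0,0)
for i in range(0,75,10): b[i*8,::4]=(255,0,0)
c=cv2.resize(t["img"][180:280,380:470],(270,300),interpolation=cv2.INTER_CUBIC)
c2=cv2.resize(t["img"][220:300,170:270],(270,216),interpolation=cv2.INTER_CUBIC)
r=np.zeros((600,270,3),np.uint8);r[:300]=c;r[330:546]=c2
cv2.imwrite("pics/v5.png",np.hstack([b,r])[:,:,::-1])
E
```

```text
t 8.5667 shift cm [0.2674 0.0927 0.1559] turn [-0.0121  0.0021 -0.0207] pos [ 0.5614 -0.1783  0.1216] [-179.9879    0.0021  -74.7207] F [ 0.1479  0.4968 -1.5333] [ 0.0248  0.0424 -0.0141] 0.03278564357781852 14.539999812841415
```

View pics/v5.png

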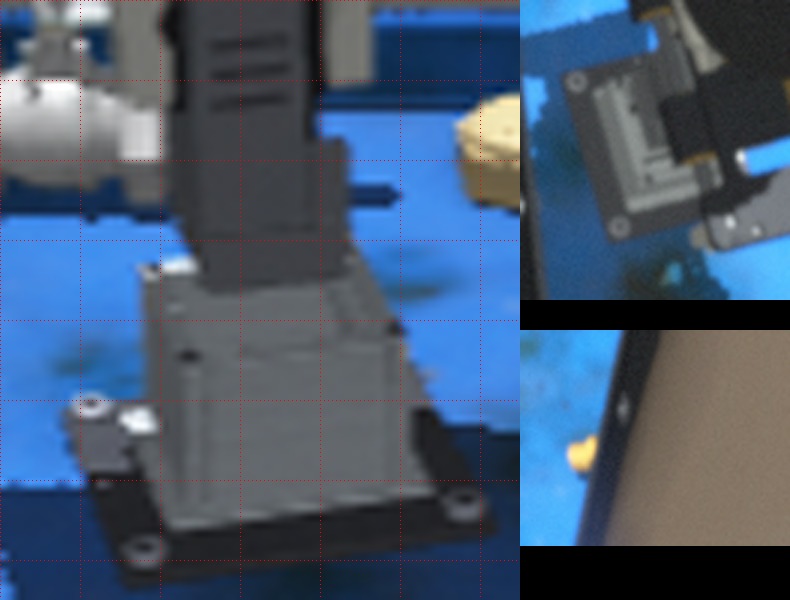

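The side crop shows the cartridge hanging over the base: lower body between crop x 195 and 348, underside at row about 285, base rim below. I compare its known position with the picture to get the camera bias here.

Run:
```python
from h import *
np.set_printoptions(precision=4,suppress=True)
s=load("s6");a=np.radians(15.28);ex=np.array([np.cos(a),np.sin(a),0]);ey=np.array([-np.sin(a),np.cos(a),0])
O=np.array([.5614,-.1783,.072])-.0035*ex
for n,p in(("L",(20,22,8)),("R",(-20,22,8)),("L5",(15,22,0)),("R5",(-15,22,0)),("Rtop",(-20,22,40))):
    q=O+(p[0]*ex+p[1]*ey)/1e3+np.array([0,0,p[2]/1e3]);u=proj(s,q);print(n,u,((u-[275,165]+.5)*8-.5))
g=s["img"].astype(int)
for v in(190,193,196,199,202): print(v,[int(x) for x in g[v,292:324].sum(1)])
S0=load("side0");o=lambda c:((c[0]-400+.5)/8-.5+287,(c[1]+.5)/8-.5+185)
for z in(.055,.0565,.058):
    P=np.array([onz(S0,o(c),z) for c in[(500,192),(475,112),(628,97),(655,178)]]);print(z,P.mean(0))
T0=load("top0");o=lambda c:((c[0]-400+.5)/8-.5+404,(c[1]+.5)/8-.5+188)
for z in(.055,.0565,.058):
    P=np.array([onz(T0,o(c),z) for c in[(488,170),(705,115),(755,315),(537,372)]]);print(z,P.mean(0))
```

```text
L [299.4634 198.9843] [199.2069 275.3744]
R [318.2781 196.6296] [349.7247 256.537 ]
L5 [301.9439 202.0662] [219.0514 300.0297]
R5 [315.9921 200.2888] [331.4365 285.8104]
Rtop [318.1145 182.87  ] [348.4159 146.4601]
190 [218, 216, 213, 188, 162, 165, 163, 163, 188, 200, 195, 198, 200, 200, 197, 197, 197, 196, 194, 199, 195, 176, 185, 197, 196, 194, 184, 177, 171, 173, 173, 173]
193 [434, 446, 447, 440, 371, 228, 158, 166, 187, 198, 196, 203, 200, 201, 200, 192, 184, 178, 172, 180, 179, 164, 179, 197, 195, 201, 246, 398, 439, 442, 442, 447]
196 [455, 453, 453, 449, 446, 442, 321, 161, 186, 198, 199, 199, 197, 198, 198, 195, 198, 197, 195, 197, 198, 197, 195, 196, 198, 195, 211, 263, 378, 404, 391, 373]
199 [405, 488, 420, 318, 345, 329, 325, 271, 211, 199, 201, 196, 197, 196, 197, 198, 201, 197, 197, 197, 195, 195, 188, 186, 182, 205, 243, 269, 276, 288, 317, 331]
202 [376, 267, 268, 275, 271, 293, 303, 308, 306, 306, 306, 309, 307, 307, 311, 311, 309, 307, 309, 308, 308, 310, 304, 292, 263, 278, 293, 297, 276, 271, 278, 295]
0.055 [ 0.5577 -0.1823  0.055 ]
0.0565 [ 0.5576 -0.1796  0.0565]
0.058 [ 0.5574 -0.1769  0.058 ]
0.055 [ 0.5568 -0.1817  0.055 ]
0.0565 [ 0.5565 -0.1814  0.0565]
0.058 [ 0.5561 -0.1811  0.058 ]
```

Run:
```python
from h import *
np.set_printoptions(precision=4,suppress=True)
s=load("s6");o=lambda c:((c[0]+.5)/8-.5+275,(c[1]+.5)/8-.5+165)
for z in (.005,.008):
    P=[onz(s,o(c),z) for c in[(145,549),(465,504),(92,404)]]
    d=P[0]-P[1];e=P[0]-P[2];print(P,np.degrees(np.arctan2(d[1],d[0])),np.linalg.norm(d),np.degrees(np.arctan2(-e[0],e[1])),np.linalg.norm(e),"centre",(P[1]+P[2])/2)
# flange near edge: (130,583)-(495,535); rim near lower edge/outer wall bottom: (170,528)-(440,492)
for n,a,b,z in(("flange edge",(130,584),(495,536),.005),("wall foot",(172,528),(440,492),.005),("rim near",(150,362),(405,325),.0555)):
    d=onz(s,o(a),z)-onz(s,o(b),z);print(n,np.degrees(np.arctan2(d[1],d[0])),np.linalg.norm(d))
```

```text
[array([ 0.5875, -0.1381,  0.005 ]), array([ 0.5024, -0.1617,  0.005 ]), array([ 0.6082, -0.213 ,  0.005 ])] 15.49952407523561 0.08825462806060043 15.453382613424813 0.07769890103363067 centre [ 0.5553 -0.1874  0.005 ]
[array([ 0.587 , -0.1335,  0.008 ]), array([ 0.5024, -0.157 ,  0.008 ]), array([ 0.6076, -0.208 ,  0.008 ])] 15.499524075235655 0.0877749609226966 15.453382613424873 0.07727660465896942 centre [ 0.555  -0.1825  0.008 ]
flange edge 14.416956516721644 0.098944207618801
wall foot 14.946569394529762 0.07424020269457812
rim near 17.013832416101927 0.06934411058686665
```

```bash
python3 to.py 0.5608 -0.1808 0.11 -74.6
```

```text
t 8.6667 shift cm [0.2215 0.1372 1.1743] turn [-0.0337 -0.0054 -0.1058] pos [ 0.5615 -0.1783  0.1217] [-179.9663   -0.0054  -74.7058] F [ 0.2045  0.2875 -2.3522] [0.0401 0.1399 0.0028] 0.032731054425389504 14.539285898208618
```

send_rows(plan=[[[0.1, 0.07, 0.4, 0, 0, 0], [0.2, 0.12, 0.8, 0, 0, 0], [0.22, 0.12, 1.1, 0, 0, 0], [0.22, 0.12, 1.1, 0, 0, 0], [0.22, 0.12, 1.1, 0, 0, 0], [0.22, 0.12, 1.1, 0, 0, 0], [0.22, 0.12, 1.1, 0, 0, 0]]])

```text
clock: 9.25
tool_pos: [0.561, -0.1816, 0.1105]
orientation: [-180.0, -0.0, -74.8]
force: [-0.2, -0.5, -2.2]
opening: 0.0329
gripper_force: 14.5
```

```bash
python3 to.py 0.5608 -0.1808 0.105 -74.6
```

```text
t 9.25 shift cm [-0.0803 -0.0062  0.5458] turn [-0.0082 -0.0053 -0.1689] pos [ 0.561  -0.1816  0.1105] [-179.9918   -0.0053  -74.7689] F [-0.1801 -0.4501 -2.1645] [ 0.0215  0.072  -0.0181] 0.032942466246334325 14.538972079753876
```

send_rows(plan=[[[-0.08, 0, 0.15, 0, 0, 0], [-0.08, 0, 0.3, 0, 0, 0], [-0.08, 0, 0.45, 0, 0, 0], [-0.08, 0, 0.6, 0, 0, 0], [-0.08, 0, 0.6, 0, 0, 0]]])

```text
clock: 9.67
tool_pos: [0.5604, -0.1807, 0.1039]
orientation: [180.0, 0.0, -74.8]
force: [-0.4, -0.1, -2.7]
opening: 0.0328
gripper_force: 14.5
```

send_rows(plan=[[[0, 0, 0.1, 0, 0, 0], [0, 0, 0.2, 0, 0, 0], [0, 0, 0.3, 0, 0, 0], [0, 0, 0.3, 0, 0, 0]]])

```text
clock: 10.0
tool_pos: [0.5606, -0.1808, 0.1011]
orientation: [180.0, 0.0, -74.8]
force: [1.0, -0.4, -2.4]
opening: 0.033
gripper_force: 14.5
```

send_rows(plan=[[[0, 0, 0.1, 0, 0, 0], [0, 0, 0.2, 0, 0, 0], [0, 0, 0.3, 0, 0, 0], [0, 0, 0.4, 0, 0, 0], [0, 0, 0.4, 0, 0, 0]]])

```text
clock: 10.42
tool_pos: [0.5607, -0.1807, 0.0972]
orientation: [-180.0, 0.0, -74.8]
force: [0.2, 0.5, -1.9]
opening: 0.0328
gripper_force: 14.6
```

send_rows(plan=[[[0, 0, 0.1, 0, 0, 0], [0, 0, 0.2, 0, 0, 0], [0, 0, 0.3, 0, 0, 0], [0, 0, 0.4, 0, 0, 0], [0, 0, 0.4, 0, 0, 0]]])

```text
clock: 10.83
tool_pos: [0.5607, -0.1808, 0.0932]
orientation: [-180.0, 0.0, -74.8]
force: [0.5, 0.5, -3.3]
opening: 0.0329
gripper_force: 14.6
```

send_rows(plan=[[[0, 0, 0.15, 0, 0, 0], [0, 0, 0.3, 0, 0, 0], [0, 0, 0.45, 0, 0, 0], [0, 0, 0.6, 0, 0, 0], [0, 0, 0.75, 0, 0, 0], [0, 0, 0.75, 0, 0, 0]]])

```text
clock: 11.33
tool_pos: [0.5607, -0.1807, 0.0855]
orientation: [180.0, 0.0, -74.8]
force: [0.4, -0.6, -2.6]
opening: 0.0331
gripper_force: 14.6
```

send_rows(plan=[[[0, 0, 0.15, 0, 0, 0], [0, 0, 0.3, 0, 0, 0], [0, 0, 0.45, 0, 0, 0], [0, 0, 0.6, 0, 0, 0], [0, 0, 0.6, 0, 0, 0]]])

```text
clock: 11.75
tool_pos: [0.5607, -0.1807, 0.0796]
orientation: [180.0, 0.0, -74.8]
force: [1.6, 0.5, -3.0]
opening: 0.0329
gripper_force: 14.6
```

send_rows(plan=[[[0, 0, 0.1, 0, 0, 0], [0, 0, 0.2, 0, 0, 0], [0, 0, 0.3, 0, 0, 0], [0, 0, 0.4, 0, 0, 0], [0, 0, 0.4, 0, 0, 0]]])

```text
clock: 12.17
tool_pos: [0.5607, -0.1808, 0.0757]
orientation: [-180.0, 0.0, -74.8]
force: [2.2, 1.3, -2.7]
opening: 0.0329
gripper_force: 14.6
```

send_rows(plan=[[[0, 0, 0.1, 0, 0, 0], [0, 0, 0.2, 0, 0, 0], [0, 0, 0.3, 0, 0, 0], [0, 0, 0.3, 0, 0, 0]]])

```text
clock: 12.5
tool_pos: [0.5607, -0.1807, 0.0727]
orientation: [-180.0, -0.0, -74.8]
force: [2.2, -0.3, -3.2]
opening: 0.033
gripper_force: 14.6
```

send_rows(plan=[[[0, 0, 0.1, 0, 0, 0], [0, 0, 0.2, 0, 0, 0], [0, 0, 0.3, 0, 0, 0], [0, 0, 0.3, 0, 0, 0]]])

```text
clock: 12.83
tool_pos: [0.5607, -0.1808, 0.07]
orientation: [-180.0, -0.0, -74.8]
force: [0.7, 0.8, 2.1]
opening: 0.033
gripper_force: 14.6
```

send_rows(plan=[[[0, 0, 0.1, 0, 0, 0], [0, 0, 0.2, 0, 0, 0], [0, 0, 0.3, 0, 0, 0], [0, 0, 0.4, 0, 0, 0], [0, 0, 0.4, 0, 0, 0]]])

```text
clock: 13.25
tool_pos: [0.5607, -0.1808, 0.0658]
orientation: [-180.0, -0.0, -74.8]
force: [1.0, 0.3, 3.4]
opening: 0.0331
gripper_force: 14.6
```

send_rows(plan=[[[0, 0, 0.08, 0, 0, 0], [0, 0, 0.15, 0, 0, 0], [0, 0, 0.15, 0, 0, 0]]])

```text
clock: 13.5
tool_pos: [0.5607, -0.1808, 0.0643]
orientation: [-180.0, -0.0, -74.8]
force: [-0.2, -0.0, 4.1]
opening: 0.0328
gripper_force: 14.6
```

send_rows(plan=[[[0, 0, 0.05, 0, 0, 0], [0, 0, 0.05, 0, 0, 0], [0, 0, 0.05, 0, 0, 0]]])

```text
clock: 13.75
tool_pos: [0.5607, -0.1808, 0.0639]
orientation: [-180.0, -0.0, -74.8]
force: [0.0, 0.9, 3.6]
opening: 0.0327
gripper_force: 14.6
```

send_rows(plan=[[[0, 0, 0.05, 0, 0, 0], [0, 0, 0.05, 0, 0, 0], [0, 0, 0.05, 0, 0, 0]]])

```text
clock: 14.0
tool_pos: [0.5607, -0.1808, 0.0634]
orientation: [-180.0, -0.0, -74.8]
force: [0.2, 0.3, 4.1]
opening: 0.0331
gripper_force: 14.6
```

send_rows(plan=[[[0, 0, 0.05, 0, 0, 0], [0, 0, 0.05, 0, 0, 0], [0, 0, 0.05, 0, 0, 0]]])

```text
clock: 14.25
tool_pos: [0.5607, -0.1808, 0.0629]
orientation: [-180.0, -0.0, -74.8]
force: [0.2, 0.9, 4.5]
opening: 0.033
gripper_force: 14.6
```

send_rows(plan=[[[0, 0, 0.05, 0, 0, 0], [0, 0, 0.05, 0, 0, 0], [0, 0, 0.05, 0, 0, 0]]])

```text
clock: 14.5
tool_pos: [0.5607, -0.1808, 0.0626]
orientation: [-180.0, -0.0, -74.8]
force: [0.1, 1.0, 6.6]
opening: 0.033
gripper_force: 14.6
```

send_rows(plan=[[[0, 0, 0.05, 0, 0, 0], [0, 0, 0.05, 0, 0, 0], [0, 0, 0.05, 0, 0, 0]]])

```text
clock: 14.75
tool_pos: [0.5607, -0.1808, 0.0624]
orientation: [-180.0, -0.0, -74.8]
force: [-1.1, 1.6, 8.6]
opening: 0.0327
gripper_force: 14.5
```

send_rows(plan=[[[0, 0, 0.04, 0, 0, 0], [0, 0, 0.04, 0, 0, 0], [0, 0, 0.04, 0, 0, 0]]])

```text
clock: 15.0
tool_pos: [0.5608, -0.1808, 0.0622]
orientation: [-180.0, -0.0, -74.8]
force: [-1.9, 1.8, 10.4]
opening: 0.033
gripper_force: 14.5
```

The seal is felt: +10 N on the tool, rising steeply over the last 0.5 mm. I'll let the tab out.

send_rows(plan=[[[0, 0, 0, 0, 0, 0], [0, 0, 0, 0, 0, 0], [0, 0, 0, 0, 0, 0], [0, 0, 0, 0, 0, 0], [0, 0, 0, 0, 0, 0], [0, 0, 0, 0, 0, 0]]], fingers=0.62)

```text
clock: 15.5
tool_pos: [0.5605, -0.1807, 0.061]
orientation: [180.0, 0.0, -74.8]
force: [-0.4, 0.1, -0.2]
opening: 0.054
gripper_force: 0.0
```

```bash
python3 to.py 0.5608 -0.1808 0.15 -74.6
python3 - <<'E'
from h import *
b=snap("side","s7")["img"][150:240,270:345]
cv2.imwrite("pics/v6.png",cv2.resize(b,(500,600),interpolation=cv2.INTER_CUBIC)[:,:,::-1])
E
```

```text
t 15.5 shift cm [ 0.0142 -0.0254 -8.8951] turn [ 0.0286  0.0142 -0.173 ] pos [ 0.5605 -0.1807  0.061 ] [179.9713   0.0141 -74.773 ] F [-0.4102  0.1018 -0.186 ] [-0.0177  0.1098  0.0122] 0.0540328112113429 0.0
```

View pics/v6.png

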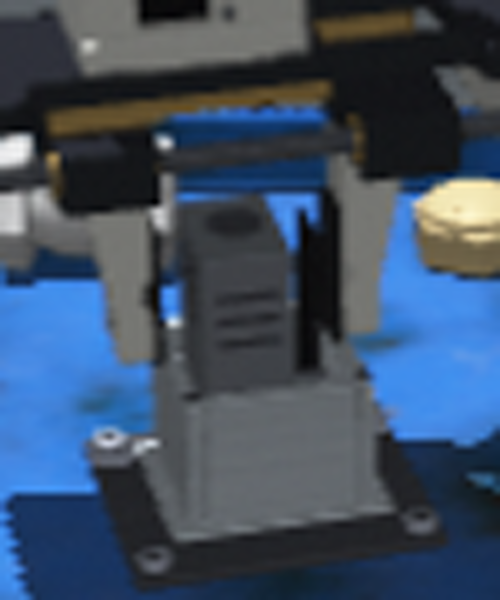

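The side crop shows the fingers clear of the cartridge in the base, with the tab out towards the right pad; the top near-left corner is at about (299,189) full-image. I check that height against latched and popped-up.

Run:
```python
from h import *
np.set_printoptions(precision=2,suppress=True)
s=load("s7");a=np.radians(15.3);ex=np.array([np.cos(a),np.sin(a),0]);ey=np.array([-np.sin(a),np.cos(a),0])
for z in(.0161,.0221):
    O=np.array([.5608,-.1808,z])-.0035*ex
    print(z,[proj(s,O+p[0]*ex+p[1]*ey+np.array([0,0,p[2]])) for p in((.02,.022,.086),(.02,-.022,.086),(-.009,.022,.086),(-.02,0,.084))])
g=s["img"].astype(int).sum(2)
for u in(302,305,308): print(u,[int(x) for x in g[174:200,u]])
for v in(186,192,198): print(v,[int(x) for x in g[v,296:326]])
```

```text
0.0161 [array([299.49, 188.92]), array([295.31, 179.55]), array([313.3 , 187.24]), array([316.05, 182.77])]
0.0221 [array([299.4, 186.3]), array([295.21, 177.  ]), array([313.25, 184.64]), array([316.02, 180.21])]
302 [135, 149, 149, 218, 171, 295, 206, 166, 114, 110, 117, 169, 185, 186, 185, 210, 202, 201, 200, 198, 176, 163, 198, 201, 163, 187]
305 [132, 158, 164, 215, 174, 238, 196, 137, 110, 109, 107, 145, 181, 184, 199, 204, 203, 204, 199, 201, 142, 154, 198, 166, 133, 200]
308 [132, 163, 161, 220, 153, 179, 186, 178, 125, 109, 130, 180, 185, 183, 210, 203, 199, 201, 201, 184, 122, 189, 202, 144, 159, 198]
186 [182, 143, 153, 177, 185, 186, 185, 181, 178, 181, 180, 184, 185, 184, 186, 184, 189, 390, 290, 36, 42, 47, 47, 55, 59, 264, 344, 352, 349, 348]
192 [247, 206, 128, 152, 185, 200, 200, 199, 201, 199, 202, 201, 201, 201, 201, 201, 199, 236, 150, 37, 42, 43, 45, 53, 59, 242, 327, 347, 349, 349]
198 [586, 313, 160, 152, 175, 196, 163, 126, 121, 133, 140, 153, 159, 157, 168, 188, 197, 195, 116, 39, 44, 82, 70, 50, 60, 212, 321, 349, 352, 350]
```

The near top edge lies at row 188: latched predicts 188.2 and popped-up 185.6, so it is latched. I'll retreat straight up.

send_rows(plan=[[[0, 0, -0.5, 0, 0, 0], [0, 0, -1.5, 0, 0, 0], [0, 0, -3, 0, 0, 0], [0, 0, -5, 0, 0, 0], [0, 0, -7.5, 0, 0, 0], [0, 0, -10, 0, 0, 0], [0, 0, -10, 0, 0, 0], [0, 0, -10, 0, 0, 0]]])

```text
clock: 16.22
tool_pos: [0.5619, -0.1808, 0.1642]
orientation: [-179.7, -0.1, -74.8]
force: [0.7, 0.1, 0.1]
opening: 0.0543
gripper_force: 0.0
```

Run:
```python
from h import *
s=snap("side","s8");g=s["img"].astype(int).sum(2)
for u in(302,305,308): print(u,[int(x) for x in g[174:200,u]])
print([int(x) for x in g[192,296:326]],ctrl.get_obs()["tool_pos"])
```

```text
302 [151, 150, 148, 210, 169, 432, 238, 163, 114, 102, 113, 164, 181, 181, 182, 199, 198, 196, 194, 195, 174, 156, 195, 197, 160, 182]
305 [161, 157, 159, 213, 170, 447, 236, 134, 109, 110, 105, 140, 179, 183, 191, 199, 199, 195, 198, 197, 136, 154, 194, 163, 128, 193]
308 [163, 165, 161, 215, 153, 258, 195, 174, 123, 107, 124, 176, 182, 180, 206, 198, 201, 201, 198, 183, 117, 185, 198, 140, 152, 196]
[239, 202, 121, 147, 185, 196, 194, 197, 198, 198, 195, 195, 198, 198, 196, 196, 196, 232, 145, 37, 41, 105, 378, 447, 448, 447, 448, 444, 448, 447] [ 0.56091058 -0.18068196  0.16268451]
```

```bash
python3 -c "
from plant import ctrl
print(ctrl.close_job())"
```

```text
the job is handed in; nothing more can be done
None
```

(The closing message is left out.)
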